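# Open the fume damper to its balance mark and clamp it

### The arm

A 6-joint arm with a two-finger parallel gripper is mounted at the origin on a cart in front of the work surface, level with it; the furniture and walls round the work are solid. World frame = base frame: x ahead of the robot, y to its left, z up, the work surface at z = 0. Lengths are in m, angles in rad, forces in N, time in s.
With the tool pointing down it reaches from about 0.25 to 0.775 m from the base axis. Payload 8.9 kg.
Tool frame: the origin (TCP) lies between the finger pads; the fingertips stand 22 mm ahead of it and the grasp point (between the pads) lies 3 mm ahead of it; z points along the fingers, y is the line along which they close (so a half turn about z gives the same grasp; the last joint's range is limited). The gripper opens to 85 mm and grips with 20 to 120 N. Pads are 22 mm wide; open, the fingers measure 114 mm over their backs; the gripper's body (76 mm by 85 mm) begins 54 mm behind the grasp point. The pads swing forward as they close: fully open they stand 13 mm farther back than shut.
Start: joints at [-1.465, 0.291, -0.153, 1.127, 0, 1.431], TCP at [0.127, -0.509, 0.253] pointing down, gripper open.
Joint ranges: [-2.52, 2.52], [-0.91, 1.74], [-1.3, 1.37], [-1.96, 2.02], [-1.52, 1.47], [-3.14, 3.14]. Speed limits (rad/s): [2.22, 2.22, 2.79, 3.14, 3.14, 3.14].

### API

Orientations are given as a rotation vector (axis times angle).
In Python, from workcell import ctrl, read_camera, calibration gives the robot as it stands.
- The arm moves only by the tool apply_moves, never from a script. Its argument "moves" is a list of rows, each an object of numbers: "fingers": the closure, from -1 (fully open) to 1 (shut); "dx", "dy", "dz": the shift along the tool's x, y, z in mm; "twist": the turn about the tool's z in degrees. A call has exactly 10 rows; each row shifts and turns the commanded pose from where the row before left it, along the tool's axes as they then stand; what a row does not reach is not made up. A row lasts 1/8 s, in which the tool goes at most 62.5 mm and 10.7 degrees, less where a joint would pass 70% of its speed; a pose out of reach is approached as far as the arm can. A call with a gripper value outside its range is refused whole. The fingers move at their own pace and stop on an object; "squeeze" is the grip in N (left out, the last holds). Time passes only in rows, so rows that do not move let the fingers close, or fill a call up. It gives the time, the measured TCP pose, the force, the opening and the grip force at its end, in the units of the state.
- ctrl.state(): the state, without advancing time (a new reading comes with each control period).
- read_camera(name): name is "side" or "top" or "wrist"; returns the picture (384x512x3 uint8, red, green, blue); there is no depth.
- calibration(name): a dict with "fx", "fy", "cx", "cy" (pixels), "dist" ([k1, k2, p1, p2, k3] as OpenCV has them; the pictures are not rectified), "rvec" (rotation vector, rad) and "tvec" (3), from world to camera coordinates, as OpenCV has them; the wrist camera has in their place "mount" (4x4, takes a point from camera to tool coordinates, whose origin is the TCP and whose axes are the flange's). Camera axes: x right, y down, z forward; pixel columns grow to the right and rows downward; lengths in m; the calibration is good to about 2 mm. A picture is of the moment at which its call begins: read the wrist's pose just before it. calibration takes no time and is no camera call.
- ctrl.finish_job(): hands the job in; it is judged then, once.
The state is a dict: "clock": time; "joint_pos": joint angles; "qd": joint speeds; "joint_efforts": joint torques, N m; "position": TCP position; "orientation": TCP orientation; "ft_force": force on the tool from outside, world axes, zero at the start; "moment": the same for the moment, N m; "opening": finger opening in m; "grasp_force": force on a finger pad.
Only numpy, scipy, OpenCV 4.12 (cv2) and the standard library are available. Lean on these libraries where they do the work, as an engineer would, in place of code of your own. Each camera call takes 0.05 s, during which the arm holds its last target. There are 200 camera calls.

### The job

Open the iris damper of the fume-extraction inlet on the bench to its balance setting: with the fingertips push the upright black lever knob round the scale until the ring's pointer stands at the red marker on the rim, then press the red-handled clamp lever down flat so that the ring is locked there. Only push and press, gently - do not grip the levers - and leave the marker and the things standing around where they are.

Things in the scene. Friction and masses are not known exactly. Their poses are not given: they have to be found in the camera images.
- damper: Fume-extraction inlet fixed on the bench: square grey foot, duct collar and a round flat steel housing 236 mm across, its upper face 58 mm above the bench, iris blades in the middle. Origin: centre of the underside, on the bench; z up is the ring's axis. Bearings here are counted anticlockwise from its +x: scale from 120 deg (shut) to 240 deg (open), a tick every 5 deg; clamp at -40 deg.
- ring (a joint): Angle of the damper ring, rad: 0 shut, 2.094 fully open; grows anticlockwise seen from above, about the damper's z axis. Ring: 148 mm across, top 67 mm above the bench; its lever bears 120 deg + this angle in the damper's frame. It stays where it is left. 2 to 3 N at the knob turn it while the clamp is up; with the clamp down the cam holds it.
- lever_knob (a point): Centre of the top of the ring's upright black knob: a round post 14 mm in diameter, from 71 to 112 mm above the bench, on the ring's dark steel lever, 84 mm from the ring's axis. Push it sideways, along the circle about the axis.
- pointer (a point): Outer end of the ring's pointer (dark steel with a white line), in line with the knob, 99.5 mm from the axis, 71 mm above the bench.
- mark (a point): Place on the scale shown by the red marker: 99.5 mm from the axis, in line with the marker's nose, 61 mm above the bench. The marker is a red clip 10 mm wide on the housing's rim (radius 103 to 124 mm, top 61 mm above the bench), stiff; do not shift it. At the start it always stands anticlockwise of the pointer, by 29 to 103 deg.
- clamp (a joint): Angle of the clamp lever, rad: 0 raised (40 deg up), 0.70 down flat on its stop. It stays where it is left; from about 0.3 on its cam presses on the ring, it goes over centre at about 0.6 and then holds itself down. Pressing takes up to about 10 N at the handle.
- clamp_pad (a point): Middle of the upper face of the clamp's red handle (30 x 20 mm). The lever points outward at -40 deg in the damper's frame, from a level axle 66 mm from the ring's axis and 79 mm above the bench; this point is 69 mm along it and 6.5 mm above its line. Raised it is about 128 mm above the bench and 115 mm from the ring's axis; down, 85 mm and 135 mm.
- nipple: Short grey pipe piece standing upright, 48 mm in diameter, 55 mm high, loose, to the left of the damper; origin at the centre of its underside. Leave it.
- gclamp: Black G-clamp lying flat, 110 x 106 x 19 mm, loose, to the left of the damper; origin at the centre of its underside. Leave it.
- angle: Rusty welded steel angle, 36 x 70 x 36 mm, loose, beyond the damper; origin at the centre of its underside. Leave it.

How it is judged:
On the way, in this order (a step that is already met when the one before it is completed fails the run):
1. the pointer stands at the red marker (within 4 mm) while the clamp is still up (horizontal distance between pointer and mark below 0.004 m and value of joint clamp below 0.3 rad and velocity of joint ring between -0.05 and 0.05 rad/s), for 0.3 s.
2. the clamp lever is pressed down flat (value of joint clamp above 0.65 rad), for 0.2 s.
At the end, for the whole second after the job is handed in: The pointer's end is within 4 mm (about 2.3 deg) of the red marker's line, the ring is at rest, and the clamp lever is down flat (over 0.65 rad of 0.70) (horizontal distance between pointer and mark below 0.004 m and value of joint clamp above 0.65 rad and velocity of joint ring between -0.02 and 0.02 rad/s); the robot touches nothing.
It fails at once if the ring or its lever was gripped or forced (over 35 N) (contact force between the fingers and ring above 35 N).
It fails at once if the clamp lever was gripped or forced (over 45 N) (contact force between the fingers and clamp above 45 N).
It fails at once if the red marker was shifted (over 3 mm) (distance of mark from where it was at the start of the episode above 0.003 m).
It fails at once if the pipe piece, the G-clamp or the angle was moved (over 15 mm) or lifted (distance of any of nipple, gclamp, angle from where it was at the start of the episode above 0.015 m).
It also fails if it takes over 48 s, if anything falls off the work surface, if the arm or the gripper's body presses on something with over 40 N, if the wrist force passes 120 N, or if a joint passes its speed limit or range.

## Working session

There is one attempt and no reset: what is moved stays moved. The work goes in short steps, Python scripts to look and compute and a tool call to move; the robot and the scene stay as the last step left them, time stands still between calls to the robot, and variables do not carry over. Pictures are saved under pics/ and viewed, at most 12 in all, crops included, and the job is handed in when it is done.

Besides the shell and the picture viewer there is one more tool, called after "Request:" as name([rows], argument=value, ...), one row to a line, values as JSON. apply_moves: Moves the arm, as the interface text tells. Its arguments: {"type":"object","properties":{"moves":{"type":"array","items":{"type":"object","properties":{"fingers":{"type":"number"},"dx":{"type":"number"},"dy":{"type":"number"},"dz":{"type":"number"},"twist":{"type":"number"}}}},"squeeze":{"type":"number"}},"required":["moves"]}

```bash
mkdir -p pics
python3 - <<'E'
from workcell import ctrl, read_camera, calibration
import cv2
s=ctrl.state(); print({k:s[k] for k in('clock','position','orientation','opening','ft_force')})
for n in('top','side'):
    im=read_camera(n); cv2.imwrite(f'pics/{n}0.png',im[:,:,::-1]); c=calibration(n); print(n,c)
print(calibration('wrist'))
E
```

```text
{'clock': 0.0, 'position': array([ 0.12720409, -0.50891922,  0.25273271]), 'orientation': array([-3.11675522e+00, -3.83436998e-01, -6.07527203e-05]), 'opening': 0.08528235500199162, 'ft_force': array([-0.67557081, -0.80563266, -0.65456415])}
top {'fx': 476.5028122431671, 'fy': 476.5028122431671, 'cx': 257.0175099171116, 'cy': 191.66510453627225, 'dist': array([-0.16432319,  0.        ,  0.        ,  0.        ,  0.        ]), 'rvec': array([ 2.20057379, -2.15899919,  0.05423359]), 'tvec': array([0.20627559, 0.55150376, 1.11922858])}
side {'fx': 445.98498725600075, 'fy': 445.98498725600075, 'cx': 261.9074017513822, 'cy': 190.23110912859204, 'dist': array([0.0034074, 0.       , 0.       , 0.       , 0.       ]), 'rvec': array([ 0.63917785, -2.66197029,  1.16589921]), 'tvec': array([0.58005816, 0.12529471, 0.89133496])}
{'fx': 323.00720261744874, 'fy': 323.00720261744874, 'cx': 258.22870291017233, 'cy': 187.06873164977324, 'dist': array([-0.07368544,  0.        ,  0.        ,  0.        ,  0.        ]), 'mount': array([[ 1.53032460e-03, -9.63736769e-01, -2.66850330e-01,
         6.75142361e-02],
       [ 9.99998814e-01,  1.52178840e-03,  2.38783090e-04,
        -7.22124648e-04],
       [ 1.75965694e-04, -2.66850379e-01,  9.63737954e-01,
        -1.20546771e-01],
       [ 0.00000000e+00,  0.00000000e+00,  0.00000000e+00,
         1.00000000e+00]])}
```

View pics/top0.png

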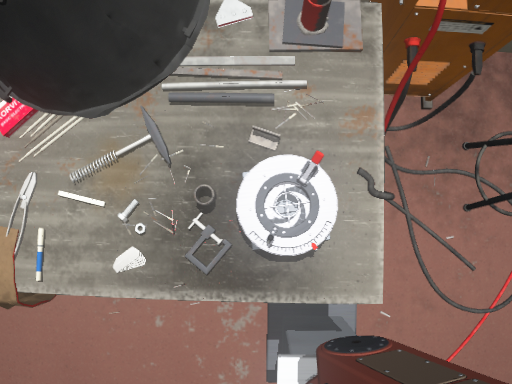

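View pics/side0.png

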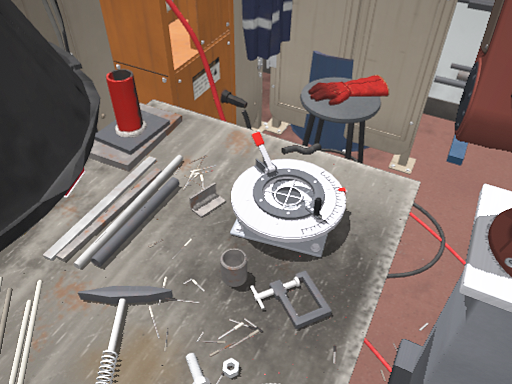

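The top view shows the housing centred near (287,204), the clamp handle at (318,157), the black knob at (270,240) and the red marker at (314,246). Next I measure them.

```bash
cat > h.py <<'E'
import numpy as np, cv2
from workcell import ctrl, read_camera, calibration
from scipy.spatial.transform import Rotation as R
def ray(n,px,st=None):
    c=calibration(n); K=np.array([[c['fx'],0,c['cx']],[0,c['fy'],c['cy']],[0,0,1]])
    u=cv2.undistortPoints(np.array(px,float).reshape(-1,1,2),K,c['dist'])[:,0]
    d=np.c_[u,np.ones(len(u))]
    if n=='wrist':
        M=c['mount']; Rt=R.from_rotvec(st['orientation']).as_matrix()
        return Rt@M[:3,3]+st['position'], d@M[:3,:3].T@Rt.T
    Rc=cv2.Rodrigues(c['rvec'])[0]
    return -Rc.T@c['tvec'], d@Rc
def plane(n,px,z,st=None):
    o,d=ray(n,px,st); return o+d*((z-o[2])/d[:,2])[:,None]
def blobs(m,amin=6):
    k,l,s,c=cv2.connectedComponentsWithStats(m.astype(np.uint8))
    return [(c[i].round(1).tolist(),int(s[i,4])) for i in range(1,k) if s[i,4]>=amin]
def red(im):
    h=cv2.cvtColor(im,cv2.COLOR_RGB2HSV); return ((h[...,0]<8)|(h[...,0]>172))&(h[...,1]>150)&(h[...,2]>90)
E
python3 - <<'E'
from h import *
im=cv2.imread('pics/top0.png')[:,:,::-1].copy()
sub=np.zeros((384,512),bool); sub[140:265,225:350]=1
w=(im.min(2)>175)&sub
cs,_=cv2.findContours(w.astype(np.uint8),cv2.RETR_EXTERNAL,cv2.CHAIN_APPROX_NONE)
c=max(cs,key=cv2.contourArea); hull=cv2.convexHull(c)[:,0]
P=plane('top',hull,.058)
A=np.c_[2*P[:,:2],np.ones(len(P))]; 
for _ in range(5):
    x=np.linalg.lstsq(A,(P[:,:2]**2).sum(1),rcond=None)[0]; r=np.sqrt(x[2]+x[:2]@x[:2]); e=np.linalg.norm(P[:,:2]-x[:2],axis=1)-r
    k=abs(e)<2*e.std()+1e-4; P=P[k];A=A[k]
print('centre',x[:2],'r',r,len(P),e.std())
C=x[:2]
def pol(p): d=p[:2]-C; return p.round(4),np.hypot(*d).round(4),np.degrees(np.arctan2(d[1],d[0])).round(1)
for b in blobs(red(im)&sub): print('red',b,[pol(plane('top',[b[0]],z)[0]) for z in(.061,.12)])
for b in blobs((im.max(2)<50)&sub): print('blk',b,pol(plane('top',[b[0]],.112)[0]),pol(plane('top',[b[0]],.09)[0]))
si=cv2.imread('pics/side0.png')[:,:,::-1].copy(); s2=np.zeros((384,512),bool); s2[120:260,220:360]=1
for b in blobs(red(si)&s2): print('side red',b,[pol(plane('side',[b[0]],z)[0]) for z in(.061,.12)])
for b in blobs((si.max(2)<50)&s2): print('side blk',b,pol(plane('side',[b[0]],.09)[0]))
a=cv2.resize(im[145:265,225:350],None,fx=5,fy=5,interpolation=cv2.INTER_CUBIC); cv2.imwrite('pics/crop1.png',a[:,:,::-1])
E
```

```text
centre [0.51684454 0.14709778] r 0.11740229892803727 31 0.0003386245065976343
red ([317.2, 156.9], 89) [(array([0.6281, 0.0781, 0.061 ]), np.float64(0.1309), np.float64(-31.8)), (array([0.6197, 0.0845, 0.12  ]), np.float64(0.1204), np.float64(-31.3))]
red ([313.9, 245.9], 21) [(array([0.4226, 0.0832, 0.061 ]), np.float64(0.1139), np.float64(-145.9)), (array([0.4253, 0.0894, 0.12  ]), np.float64(0.1083), np.float64(-147.8))]
side red ([257.5, 138.3], 106) [(array([0.657 , 0.0086, 0.061 ]), np.float64(0.197), np.float64(-44.6)), (array([0.6213, 0.0805, 0.12  ]), np.float64(0.1239), np.float64(-32.5))]
side red ([341.6, 189.2], 19) [(array([0.4224, 0.0846, 0.061 ]), np.float64(0.1133), np.float64(-146.5)), (array([0.4088, 0.1494, 0.12  ]), np.float64(0.1081), np.float64(178.8))]
side blk ([247.9, 123.9], 26) (array([0.6849, 0.0042, 0.09  ]), np.float64(0.2206), np.float64(-40.4))
side blk ([308.0, 132.1], 126) (array([ 0.548 , -0.0318,  0.09  ]), np.float64(0.1816), np.float64(-80.1))
side blk ([318.8, 130.8], 100) (array([ 0.5278, -0.0483,  0.09  ]), np.float64(0.1957), np.float64(-86.8))
side blk ([349.2, 141.7], 176) (array([ 0.4522, -0.0412,  0.09  ]), np.float64(0.1991), np.float64(-108.9))
side blk ([358.9, 150.2], 28) (array([ 0.4235, -0.0215,  0.09  ]), np.float64(0.1927), np.float64(-119.0))
side blk ([308.6, 150.7], 31) (array([0.5205, 0.032 , 0.09  ]), np.float64(0.1152), np.float64(-88.2))
side blk ([283.6, 150.8], 15) (array([0.5687, 0.0579, 0.09  ]), np.float64(0.1031), np.float64(-59.8))
side blk ([317.0, 206.8], 90) (array([0.441 , 0.1853, 0.09  ]), np.float64(0.0849), np.float64(153.3))
side blk ([324.8, 254.4], 9) (array([0.3871, 0.2866, 0.09  ]), np.float64(0.1905), np.float64(132.9))
```

View pics/crop1.png

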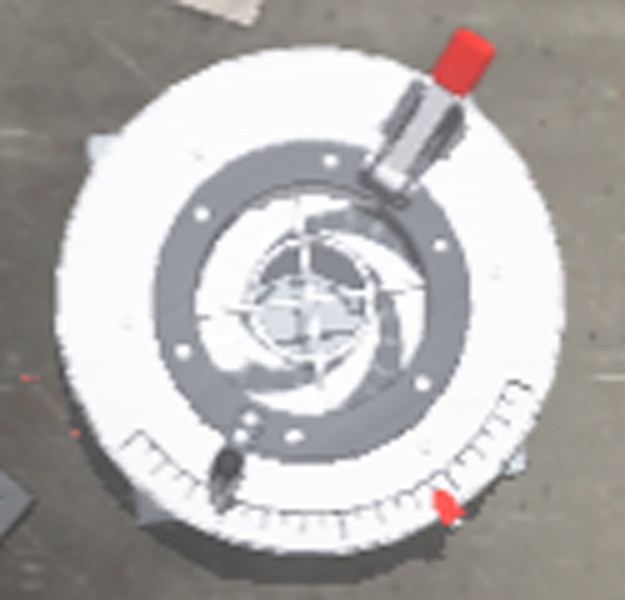

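Run:
```python
import numpy as np
p=np.array([.1272,-.5089]);g=np.array([.440,.235]);yaw=14.0
st=(g-p)*1000/18
for k in range(18):
    a=np.radians(yaw);x=np.array([np.cos(a),np.sin(a)]);y=np.array([np.sin(a),-np.cos(a)])
    t=-10 if k<16 else (-6 if k==16 else 0)
    print(k,round(st@x,0),round(st@y,0),t); yaw-=t
```

```text
0 27.0 -36.0 -10
1 33.0 -31.0 -10
2 38.0 -25.0 -10
3 41.0 -18.0 -10
4 44.0 -10.0 -10
5 45.0 -2.0 -10
6 45.0 5.0 -10
7 43.0 13.0 -10
8 40.0 20.0 -10
9 36.0 27.0 -10
10 31.0 33.0 -10
11 25.0 38.0 -10
12 18.0 41.0 -10
13 10.0 44.0 -10
14 2.0 45.0 -10
15 -5.0 45.0 -10
16 -13.0 43.0 -6
17 -17.0 41.0 0
```

Request:
apply_moves([
  {"fingers": 1, "dx": 27, "dy": -36, "dz": 0, "twist": -10},
  {"fingers": 1, "dx": 33, "dy": -31, "dz": 0, "twist": -10},
  {"fingers": 1, "dx": 38, "dy": -25, "dz": 0, "twist": -10},
  {"fingers": 1, "dx": 41, "dy": -18, "dz": 0, "twist": -10},
  {"fingers": 1, "dx": 44, "dy": -10, "dz": 0, "twist": -10},
  {"fingers": 1, "dx": 45, "dy": -2, "dz": 0, "twist": -10},
  {"fingers": 1, "dx": 45, "dy": 5, "dz": 0, "twist": -10},
  {"fingers": 1, "dx": 43, "dy": 13, "dz": 0, "twist": -10},
  {"fingers": 1, "dx": 40, "dy": 20, "dz": 0, "twist": -10},
  {"fingers": 1, "dx": 36, "dy": 27, "dz": 0, "twist": -10},
], squeeze=20)

```text
clock: 1.35
position: [0.3018, -0.0924, 0.2533]
orientation: [1.703, 2.639, 0.0]
ft_force: [0.3, -0.1, 0.4]
opening: 0.0001
grasp_force: 0.0
```

Request:
apply_moves([
  {"fingers": 1, "dx": 31, "dy": 33, "dz": 0, "twist": -10},
  {"fingers": 1, "dx": 25, "dy": 38, "dz": 0, "twist": -10},
  {"fingers": 1, "dx": 18, "dy": 41, "dz": 0, "twist": -10},
  {"fingers": 1, "dx": 10, "dy": 44, "dz": 0, "twist": -10},
  {"fingers": 1, "dx": 2, "dy": 45, "dz": 0, "twist": -10},
  {"fingers": 1, "dx": -5, "dy": 45, "dz": 0, "twist": -10},
  {"fingers": 1, "dx": -13, "dy": 43, "dz": 0, "twist": -6},
  {"fingers": 1, "dx": -17, "dy": 41, "dz": 0, "twist": 0},
  {"fingers": 1, "dx": 0, "dy": 0, "dz": 0, "twist": 0},
  {"fingers": 1, "dx": 0, "dy": 0, "dz": 0, "twist": 0},
])

```text
clock: 2.6
position: [0.4402, 0.2381, 0.2529]
orientation: [0.001, -3.14, 0.001]
ft_force: [0.1, -0.9, 0.9]
opening: 0.0002
grasp_force: 0.0
```

Run:
```python
from h import *
s=ctrl.state(); print(s['clock'],s['position'],s['orientation'],s['joint_pos'].round(2),s['opening'])
im=read_camera('wrist'); cv2.imwrite('pics/w1.png',im[:,:,::-1])
for b in blobs(red(im)): print(b,plane('wrist',[b[0]],.061,s))
```

```text
2.6 [0.44022402 0.23810296 0.25285168] [ 1.37667159e-03 -3.14034858e+00  1.17610789e-03] [ 0.35  0.25 -0.22  1.11 -0.    0.35] 0.0001534570627192216
([0.6, 1.0], 7) [[ 0.2787796  -0.00260748  0.061     ]]
([102.8, 152.5], 106) [[0.42347733 0.08445038 0.061     ]]
```

View pics/w1.png

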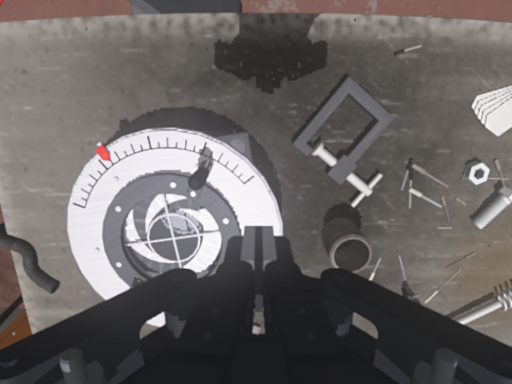

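The wrist view shows the marker at (103,152), which projects to (0.4235, 0.0845) and agrees with the other two views. The knob is at (199,182) and the pointer end at (207,150). I lower beside the knob and push toward −y.

Request:
apply_moves([
  {"fingers": 1, "dz": 35},
  {"fingers": 1, "dz": 35},
  {"fingers": 1, "dz": 35},
  {"fingers": 1, "dz": 25},
  {"fingers": 1, "dz": 13},
  {"fingers": 1},
  {"fingers": 1, "dy": -8},
  {"fingers": 1, "dy": -8},
  {"fingers": 1, "dy": -6},
  {"fingers": 1, "dy": -6},
])

```text
validation failed for argument at $.mo...
```

Request:
apply_moves([
  {"fingers": 1, "dy": -6},
  {"fingers": 1, "dy": -6},
  {"fingers": 1, "dy": -6},
  {"fingers": 1, "dy": -6},
  {"fingers": 1, "dy": -6},
  {"fingers": 1, "dy": -6},
  {"fingers": 1, "dy": -6},
  {"fingers": 1, "dy": -6},
  {"fingers": 1, "dy": -6},
  {"fingers": 1, "dy": -6},
])

```text
validation failed for argument at $.mo...
```

Run:
```python
from h import *
s=ctrl.state(); print(s['clock'],s['position'],s['ft_force'])
im=read_camera('wrist'); cv2.imwrite('pics/w2.png',im[:,:,::-1])
t=read_camera('top'); cv2.imwrite('pics/t2.png',t[:,:,::-1])
si=read_camera('side')
cv2.imwrite('pics/ws2.png',np.hstack([im[0:300,100:500],cv2.resize(si[150:250,220:353],(400,300))])[:,:,::-1])
```

```text
2.65 [0.44025408 0.23773574 0.25306675] [-0.22343713 -0.79403804 -0.48692725]
```

View pics/ws2.png

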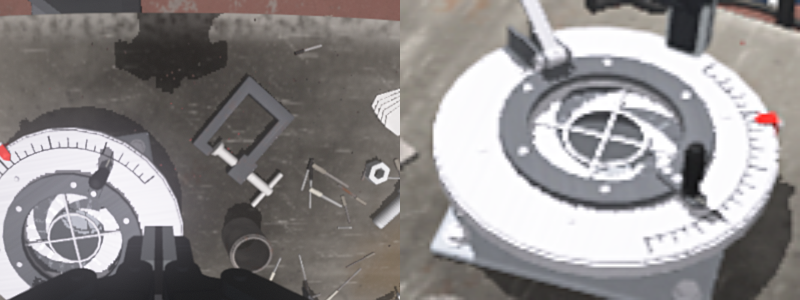

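The move calls were refused because every row needs all of its fields, so the picture shows an unchanged scene. I resend them in full.

Request:
apply_moves([
  {"fingers": 1, "dx": 0, "dy": 0, "dz": 35, "twist": 0},
  {"fingers": 1, "dx": 0, "dy": 0, "dz": 35, "twist": 0},
  {"fingers": 1, "dx": 0, "dy": 0, "dz": 35, "twist": 0},
  {"fingers": 1, "dx": 0, "dy": 0, "dz": 25, "twist": 0},
  {"fingers": 1, "dx": 0, "dy": 0, "dz": 13, "twist": 0},
  {"fingers": 1, "dx": 0, "dy": 0, "dz": 0, "twist": 0},
  {"fingers": 1, "dx": 0, "dy": -8, "dz": 0, "twist": 0},
  {"fingers": 1, "dx": 0, "dy": -8, "dz": 0, "twist": 0},
  {"fingers": 1, "dx": 0, "dy": -6, "dz": 0, "twist": 0},
  {"fingers": 1, "dx": 0, "dy": -6, "dz": 0, "twist": 0},
])

```text
clock: 4.05
position: [0.441, 0.21, 0.1106]
orientation: [-0.0, 3.141, 0.0]
ft_force: [-0.5, -0.7, 0.1]
opening: -0.0001
grasp_force: 0.0
```

Request:
apply_moves([
  {"fingers": 1, "dx": 0, "dy": -6, "dz": 0, "twist": 0},
  {"fingers": 1, "dx": 0, "dy": -6, "dz": 0, "twist": 0},
  {"fingers": 1, "dx": 0, "dy": -6, "dz": 0, "twist": 0},
  {"fingers": 1, "dx": 0, "dy": -6, "dz": 0, "twist": 0},
  {"fingers": 1, "dx": 0, "dy": -6, "dz": 0, "twist": 0},
  {"fingers": 1, "dx": 0, "dy": -6, "dz": 0, "twist": 0},
  {"fingers": 1, "dx": 0, "dy": -6, "dz": 0, "twist": 0},
  {"fingers": 1, "dx": 0, "dy": -6, "dz": 0, "twist": 0},
  {"fingers": 1, "dx": 0, "dy": -6, "dz": 0, "twist": 0},
  {"fingers": 1, "dx": 0, "dy": -6, "dz": 0, "twist": 0},
])

```text
clock: 5.3
position: [0.4414, 0.1501, 0.1104]
orientation: [-0.001, 3.141, 0.0]
ft_force: [1.6, 3.0, -1.7]
opening: -0.0
grasp_force: 1.5
```

Run:
```python
from h import *
s=ctrl.state(); print(s['clock'],s['position'],s['ft_force'])
im=read_camera('wrist'); cv2.imwrite('pics/w3.png',im[:,:,::-1])
t=read_camera('top'); cv2.imwrite('pics/t3.png',t[:,:,::-1])
si=read_camera('side');cv2.imwrite('pics/s3.png',si[:,:,::-1])
cv2.imwrite('pics/ws3.png',np.hstack([im[0:300,50:450],cv2.resize(si[150:250,220:353],(400,300))])[:,:,::-1])
```

```text
5.3 [0.44138989 0.15009772 0.11044992] [ 1.64245186  2.97654697 -1.7374969 ]
```

View pics/ws3.png

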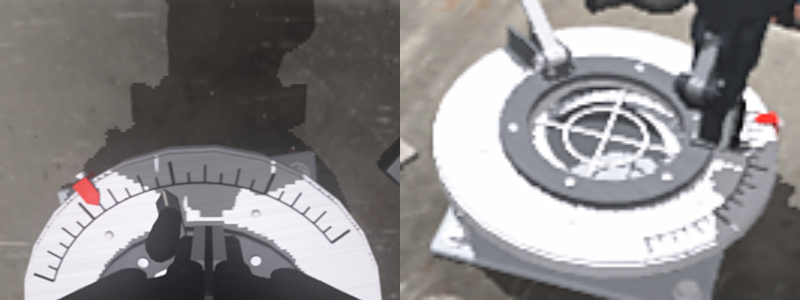

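The wrist crop shows the knob moving with the finger. The pointer's white line is near (157,168) in the crop, (207,168) in the full picture. The marker's nose is near (98,205) in the crop, (148,205) in the full picture.

Run:
```python
from h import *
s=ctrl.state(); im=cv2.imread('pics/w3.png')[:,:,::-1].copy()
C=np.array([.5168,.1471])
def pol(p): d=p[:2]-C; return p.round(4),np.hypot(*d).round(4),(np.degrees(np.arctan2(d[1],d[0]))%360).round(1)
print('ptr',pol(plane('wrist',[[207,160]],.071,s)[0]),pol(plane('wrist',[[207,168]],.071,s)[0]))
print('nose',pol(plane('wrist',[[148,205]],.061,s)[0]))
for b in blobs(red(im)): print(b,pol(plane('wrist',[b[0]],.061,s)[0]))
a=cv2.resize(im[130:290,110:270],None,fx=3.7,fy=3.7,interpolation=cv2.INTER_CUBIC); cv2.imwrite('pics/c3.png',a[:,:,::-1])
```

```text
ptr (array([0.4038, 0.1248, 0.071 ]), np.float64(0.1152), np.float64(191.1)) (array([0.4079, 0.1247, 0.071 ]), np.float64(0.1112), np.float64(191.6))
nose (array([0.4312, 0.089 , 0.061 ]), np.float64(0.1035), np.float64(214.2))
([134.7, 188.5], 262) (array([0.4216, 0.0823, 0.061 ]), np.float64(0.1151), np.float64(214.2))
```

View pics/c3.png

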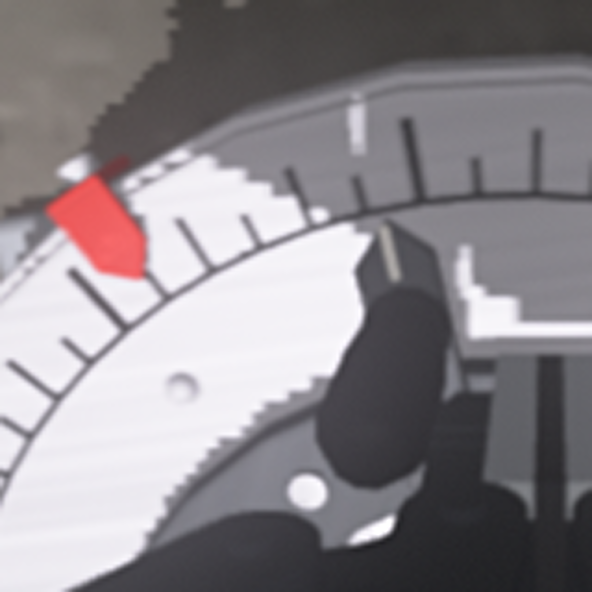

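Run:
```python
from h import *
s=ctrl.state()
C=np.array([.5168,.1471])
p=plane('wrist',[[214.3,190]],.071,s)[0];d=p[:2]-C;b=np.degrees(np.arctan2(d[1],d[0]))%360
print(p,np.hypot(*d),b)
for x in(b,205,210,214,214.2): print(x,'knob',C+.084*np.array([np.cos(np.radians(x)),np.sin(np.radians(x))]))
```

```text
[0.41949978 0.12798063 0.071     ] 0.09916089189508619 191.11691143356134
191.11691143356134 knob [0.43437619 0.13090383]
205 knob [0.44067015 0.11160007]
210 knob [0.44405387 0.1051    ]
214 knob [0.44716084 0.1001278 ]
214.2 knob [0.44732523 0.099885  ]
```

The pointer end comes out at radius 99.2 mm, as it should, and at bearing 191.1°. The marker is at 214.2°, so about 31 mm of push remains. I do 27 mm and then check.

Request:
apply_moves([
  {"fingers": 1, "dx": 0, "dy": -5, "dz": 0, "twist": 0},
  {"fingers": 1, "dx": 0, "dy": -5, "dz": 0, "twist": 0},
  {"fingers": 1, "dx": 0, "dy": -5, "dz": 0, "twist": 0},
  {"fingers": 1, "dx": 0, "dy": -5, "dz": 0, "twist": 0},
  {"fingers": 1, "dx": 0, "dy": -4, "dz": 0, "twist": 0},
  {"fingers": 1, "dx": 0, "dy": -3, "dz": 0, "twist": 0},
  {"fingers": 1, "dx": 0, "dy": 0, "dz": 0, "twist": 0},
  {"fingers": 1, "dx": 0, "dy": 0, "dz": 0, "twist": 0},
  {"fingers": 1, "dx": 0, "dy": 0, "dz": 0, "twist": 0},
  {"fingers": 1, "dx": 0, "dy": 0, "dz": 0, "twist": 0},
])

```text
clock: 6.7
position: [0.4405, 0.1233, 0.1102]
orientation: [0.001, -3.141, 0.001]
ft_force: [0.6, 1.3, 0.6]
opening: 0.0
grasp_force: 0.6
```

Run:
```python
from h import *
s=ctrl.state(); print(s['clock'],s['position'],s['ft_force'])
im=read_camera('wrist'); cv2.imwrite('pics/w4.png',im[:,:,::-1])
C=np.array([.5168,.1471])
for b in blobs(red(im)):
    p=plane('wrist',[b[0]],.061,s)[0]; d=p[:2]-C; print(b,np.hypot(*d),np.degrees(np.arctan2(d[1],d[0]))%360)
a=cv2.resize(im[130:290,110:270],None,fx=3.7,fy=3.7,interpolation=cv2.INTER_CUBIC); cv2.imwrite('pics/c4.png',a[:,:,::-1])
```

```text
6.7 [0.44047392 0.12331385 0.11016476] [0.60365914 1.32328838 0.61566223]
([183.8, 192.2], 260) 0.11368314630500022 214.21169118194163
```

View pics/c4.png

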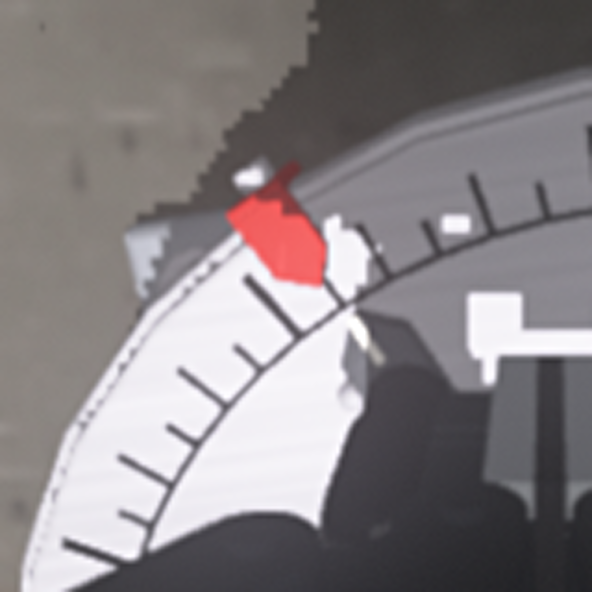

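Run:
```python
from h import *
s=ctrl.state()
C=np.array([.5168,.1471])
def pol(p): d=p[:2]-C; return p.round(4),np.hypot(*d).round(4),(np.degrees(np.arctan2(d[1],d[0]))%360).round(2)
f=lambda x,y:[[110+(x+.5)/3.7-.5,130+(y+.5)/3.7-.5]]
print('ptr',pol(plane('wrist',f(351,315),.071,s)[0]),pol(plane('wrist',f(380,360),.071,s)[0]))
for q in[(230,214),(278,276),(320,286),(326,240),(286,192),(300,282)]: print(q,pol(plane('wrist',f(*q),.061,s)[0]))
# tick axis check
for q in[(343,305),(327,283),(300,336),(247,277),(388,276),(360,226)]: print('tick',q,pol(plane('wrist',f(*q),.058,s)[0]))
```

```text
ptr (array([0.4322, 0.0958, 0.071 ]), np.float64(0.0989), np.float64(211.23)) (array([0.4391, 0.0997, 0.071 ]), np.float64(0.091), np.float64(211.39))
(230, 214) (array([0.4201, 0.0767, 0.061 ]), np.float64(0.1196), np.float64(216.06))
(278, 276) (array([0.4298, 0.0833, 0.061 ]), np.float64(0.1079), np.float64(216.24))
(320, 286) (array([0.4313, 0.0896, 0.061 ]), np.float64(0.103), np.float64(213.94))
(326, 240) (array([0.4241, 0.0908, 0.061 ]), np.float64(0.1085), np.float64(211.26))
(286, 192) (array([0.4167, 0.0853, 0.061 ]), np.float64(0.1176), np.float64(211.71))
(300, 282) (array([0.4307, 0.0866, 0.061 ]), np.float64(0.1053), np.float64(215.1))
tick (343, 305) (array([0.4354, 0.0924, 0.058 ]), np.float64(0.0981), np.float64(213.93))
tick (327, 283) (array([0.4318, 0.0901, 0.058 ]), np.float64(0.1023), np.float64(213.88))
tick (300, 336) (array([0.4405, 0.0854, 0.058 ]), np.float64(0.0981), np.float64(218.96))
tick (247, 277) (array([0.4309, 0.0778, 0.058 ]), np.float64(0.1103), np.float64(218.91))
tick (388, 276) (array([0.4307, 0.0995, 0.058 ]), np.float64(0.0984), np.float64(208.96))
tick (360, 226) (array([0.4228, 0.0955, 0.058 ]), np.float64(0.1073), np.float64(208.76))
```

All the angles agree: marker nose 213.9°, its symmetric corners average 213.8°, and the pointer is at 211.3°. I push 3 mm more and then back off.

Request:
apply_moves([
  {"fingers": 1, "dx": 0, "dy": -1.5, "dz": 0, "twist": 0},
  {"fingers": 1, "dx": 0, "dy": -1.5, "dz": 0, "twist": 0},
  {"fingers": 1, "dx": 0, "dy": 0, "dz": 0, "twist": 0},
  {"fingers": 1, "dx": 0, "dy": 0, "dz": 0, "twist": 0},
  {"fingers": 1, "dx": 0, "dy": 5, "dz": 0, "twist": 0},
  {"fingers": 1, "dx": 0, "dy": 10, "dz": 0, "twist": 0},
  {"fingers": 1, "dx": 0, "dy": 10, "dz": 0, "twist": 0},
  {"fingers": 1, "dx": 0, "dy": 0, "dz": 0, "twist": 0},
  {"fingers": 1, "dx": 0, "dy": 0, "dz": 0, "twist": 0},
  {"fingers": 1, "dx": 0, "dy": 0, "dz": 0, "twist": 0},
])

```text
clock: 8.0
position: [0.4408, 0.1453, 0.1103]
orientation: [0.0, -3.141, 0.0]
ft_force: [-0.1, -0.4, -0.3]
opening: -0.0001
grasp_force: 0.0
```

Run:
```python
from h import *
s=ctrl.state(); print(s['clock'],s['position'],s['ft_force'])
im=read_camera('wrist'); cv2.imwrite('pics/w5.png',im[:,:,::-1])
a=cv2.resize(im[130:290,60:220],None,fx=3.7,fy=3.7,interpolation=cv2.INTER_CUBIC); cv2.imwrite('pics/c5.png',a[:,:,::-1])
```

```text
8.0 [0.44081491 0.14530769 0.11028872] [-0.14829844 -0.37547656 -0.26783668]
```

View pics/c5.png

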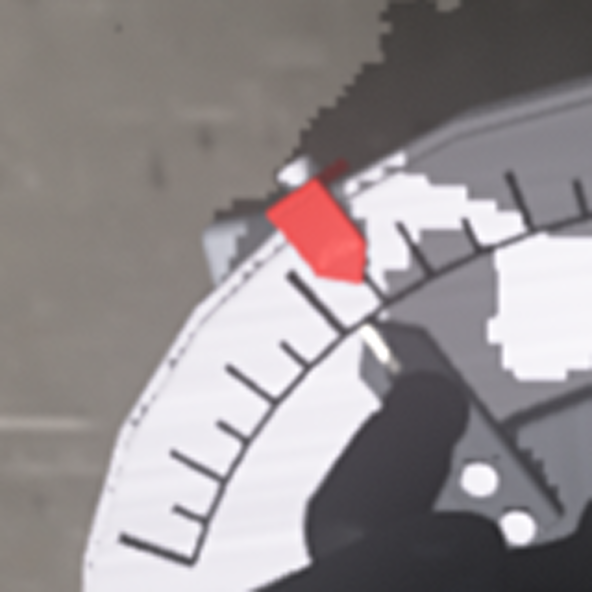

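Run:
```python
from h import *
s=ctrl.state()
C=np.array([.5168,.1471])
def pol(p): d=p[:2]-C; return p.round(4),np.hypot(*d).round(4),(np.degrees(np.arctan2(d[1],d[0]))%360).round(2)
f=lambda x,y:[[60+(x+.5)/3.7-.5,130+(y+.5)/3.7-.5]]
for q in[(366,325),(370,331),(394,368)]: print('ptr',q,pol(plane('wrist',f(*q),.071,s)[0]))
for q in[(362,284),(268,213),(318,273),(366,243),(318,180)]: print(q,pol(plane('wrist',f(*q),.061,s)[0]))
```

```text
ptr (366, 325) (array([0.4343, 0.0931, 0.071 ]), np.float64(0.0986), np.float64(213.18))
ptr (370, 331) (array([0.4352, 0.0937, 0.071 ]), np.float64(0.0976), np.float64(213.22))
ptr (394, 368) (array([0.4409, 0.0967, 0.071 ]), np.float64(0.0911), np.float64(213.59))
(362, 284) (array([0.4315, 0.0898, 0.061 ]), np.float64(0.1028), np.float64(213.89))
(268, 213) (array([0.4204, 0.0765, 0.061 ]), np.float64(0.1195), np.float64(216.23))
(318, 273) (array([0.4298, 0.0832, 0.061 ]), np.float64(0.108), np.float64(216.29))
(366, 243) (array([0.425 , 0.0909, 0.061 ]), np.float64(0.1076), np.float64(211.46))
(318, 180) (array([0.4153, 0.0845, 0.061 ]), np.float64(0.1192), np.float64(211.66))
```

Request:
apply_moves([
  {"fingers": 1, "dx": 0, "dy": 0, "dz": -35, "twist": 0},
  {"fingers": 1, "dx": 0, "dy": 0, "dz": -35, "twist": 0},
  {"fingers": 1, "dx": 0, "dy": 0, "dz": -35, "twist": 0},
  {"fingers": 1, "dx": 0, "dy": 0, "dz": -35, "twist": 0},
  {"fingers": 1, "dx": 0, "dy": 0, "dz": 0, "twist": 0},
  {"fingers": 1, "dx": 0, "dy": 0, "dz": 0, "twist": 0},
  {"fingers": 1, "dx": 0, "dy": 0, "dz": 0, "twist": 0},
  {"fingers": 1, "dx": 0, "dy": 0, "dz": 0, "twist": 0},
  {"fingers": 1, "dx": 0, "dy": 0, "dz": 0, "twist": 0},
  {"fingers": 1, "dx": 0, "dy": 0, "dz": 0, "twist": 0},
])

```text
clock: 9.3
position: [0.4408, 0.1455, 0.2502]
orientation: [0.001, -3.141, 0.0]
ft_force: [0.9, -0.0, 0.2]
opening: 0.0
grasp_force: 0.0
```

The pointer is at 213.3° against 213.9° for the marker, an error of about 1 mm. Now I move to the clamp.

Request:
apply_moves([
  {"fingers": 1, "dx": -36.5, "dy": -12.5, "dz": 0, "twist": 0},
  {"fingers": 1, "dx": -36.5, "dy": -12.5, "dz": 0, "twist": 0},
  {"fingers": 1, "dx": -36.5, "dy": -12.5, "dz": 0, "twist": 0},
  {"fingers": 1, "dx": -36.5, "dy": -12.5, "dz": 0, "twist": 0},
  {"fingers": 1, "dx": -36, "dy": -12.5, "dz": 0, "twist": 0},
  {"fingers": 1, "dx": 0, "dy": 0, "dz": 35, "twist": 0},
  {"fingers": 1, "dx": 0, "dy": 0, "dz": 35, "twist": 0},
  {"fingers": 1, "dx": 0, "dy": 0, "dz": 0, "twist": 0},
  {"fingers": 1, "dx": 0, "dy": 0, "dz": 0, "twist": 0},
  {"fingers": 1, "dx": 0, "dy": 0, "dz": 0, "twist": 0},
])

```text
clock: 10.55
position: [0.6239, 0.0831, 0.1821]
orientation: [-0.001, 3.139, 0.0]
ft_force: [-0.2, -0.3, 0.7]
opening: 0.0003
grasp_force: 0.0
```

Run:
```python
from h import *
s=ctrl.state(); print(s['clock'],s['position'],s['ft_force'])
im=read_camera('wrist'); si=read_camera('side')
cv2.imwrite('pics/c6.png',np.hstack([im[80:380,100:400],cv2.resize(si[80:230,220:370],(450,450))[75:375]])[:,:,::-1])
C=np.array([.5168,.1471])
for b in blobs(red(si)): print(b,plane('side',[b[0]],.125))
for b in blobs(red(im)): print('w',b,plane('wrist',[b[0]],.125,s))
```

```text
10.55 [0.62385462 0.08313864 0.18212045] [-0.24448257 -0.30711039  0.69162081]
([199.2, 56.2], 694) [[ 0.92760625 -0.1723976   0.125     ]]
([123.8, 102.9], 1265) [[0.95425219 0.10965807 0.125     ]]
([353.4, 88.3], 1164) [[ 0.50284005 -0.2096253   0.125     ]]
([312.6, 94.4], 7) [[ 0.58131158 -0.13461431  0.125     ]]
([316.0, 96.7], 10) [[ 0.57016656 -0.12867044  0.125     ]]
([257.5, 138.4], 106) [[0.61814692 0.08691762 0.125     ]]
([74.7, 181.4], 34) [[0.85863951 0.36759972 0.125     ]]
([341.4, 189.1], 20) [[0.40802616 0.15475941 0.125     ]]
([425.0, 226.2], 89) [[0.24904405 0.1772846  0.125     ]]
([454.4, 253.3], 62) [[0.19403576 0.21561254 0.125     ]]
([376.7, 354.5], 108) [[0.25894881 0.4429481  0.125     ]]
w ([258.5, 216.1], 543) [[0.62316955 0.08413877 0.125     ]]
w ([90.5, 298.9], 182) [[ 0.68160789 -0.02549253  0.125     ]]
```

View pics/c6.png

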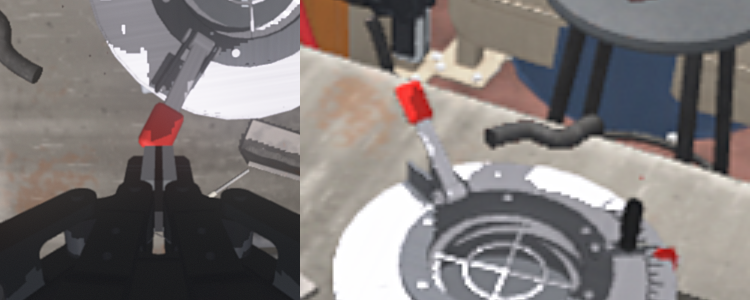

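The fingertips stand over the red handle, which is at (160,125) in the crop. I press down.

Request:
apply_moves([
  {"fingers": 1, "dx": 0, "dy": 0, "dz": 10, "twist": 0},
  {"fingers": 1, "dx": 0, "dy": 0, "dz": 5, "twist": 0},
  {"fingers": 1, "dx": 0, "dy": 0, "dz": 5, "twist": 0},
  {"fingers": 1, "dx": 0, "dy": 0, "dz": 4, "twist": 0},
  {"fingers": 1, "dx": 0, "dy": 0, "dz": 4, "twist": 0},
  {"fingers": 1, "dx": 0, "dy": 0, "dz": 4, "twist": 0},
  {"fingers": 1, "dx": 0, "dy": 0, "dz": 4, "twist": 0},
  {"fingers": 1, "dx": 0, "dy": 0, "dz": 4, "twist": 0},
  {"fingers": 1, "dx": 0, "dy": 0, "dz": 4, "twist": 0},
  {"fingers": 1, "dx": 0, "dy": 0, "dz": 4, "twist": 0},
])

```text
clock: 11.9
position: [0.6228, 0.0831, 0.132]
orientation: [0.001, -3.141, -0.0]
ft_force: [-0.0, -0.6, -0.2]
opening: 0.0003
grasp_force: 0.4
```

Run:
```python
from h import *
im=read_camera('wrist'); si=read_camera('side')
print([b for b in blobs(red(si)) if 220<b[0][0]<350 and 100<b[0][1]<200], blobs(red(im)))
cv2.imwrite('pics/c7.png',np.hstack([im[80:380,100:400],cv2.resize(si[80:230,220:370],(450,450))[75:375]])[:,:,::-1])
```

```text
[([254.0, 144.6], 40), ([341.4, 189.1], 20)] [([251.5, 223.0], 11), ([240.6, 231.6], 14)]
```

View pics/c7.png

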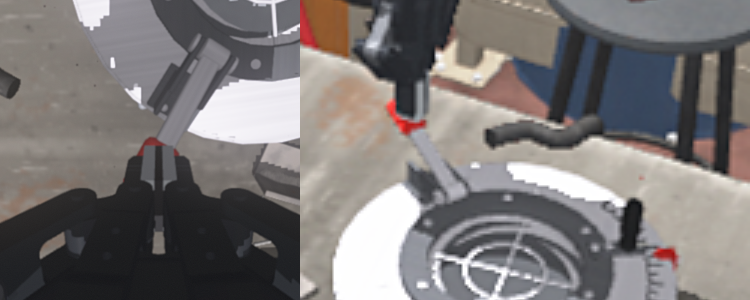

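The side view shows the fingertips pressing on the red handle and the lever moving down. The knob hasn't moved. I continue down.

Request:
apply_moves([
  {"fingers": 1, "dx": 0, "dy": 0, "dz": 3, "twist": 0},
  {"fingers": 1, "dx": 0, "dy": 0, "dz": 3, "twist": 0},
  {"fingers": 1, "dx": 0, "dy": 0, "dz": 3, "twist": 0},
  {"fingers": 1, "dx": 0, "dy": 0, "dz": 3, "twist": 0},
  {"fingers": 1, "dx": 0, "dy": 0, "dz": 3, "twist": 0},
  {"fingers": 1, "dx": 0, "dy": 0, "dz": 3, "twist": 0},
  {"fingers": 1, "dx": 0, "dy": 0, "dz": 2, "twist": 0},
  {"fingers": 1, "dx": 0, "dy": 0, "dz": 2, "twist": 0},
  {"fingers": 1, "dx": 0, "dy": 0, "dz": 1, "twist": 0},
  {"fingers": 1, "dx": 0, "dy": 0, "dz": 0, "twist": 0},
])

```text
clock: 13.25
position: [0.6227, 0.0831, 0.1092]
orientation: [0.001, -3.141, -0.0]
ft_force: [-1.4, -0.4, -0.6]
opening: 0.0
grasp_force: 0.0
```

Request:
apply_moves([
  {"fingers": 1, "dx": 0, "dy": 0, "dz": 0.5, "twist": 0},
  {"fingers": 1, "dx": 0, "dy": 0, "dz": 0.5, "twist": 0},
  {"fingers": 1, "dx": 0, "dy": 0, "dz": 0.5, "twist": 0},
  {"fingers": 1, "dx": 0, "dy": 0, "dz": 0.5, "twist": 0},
  {"fingers": 1, "dx": 0, "dy": 0, "dz": 0, "twist": 0},
  {"fingers": 1, "dx": 0, "dy": 0, "dz": 0, "twist": 0},
  {"fingers": 1, "dx": 0, "dy": 0, "dz": 0, "twist": 0},
  {"fingers": 1, "dx": 0, "dy": 0, "dz": 0, "twist": 0},
  {"fingers": 1, "dx": 0, "dy": 0, "dz": 0, "twist": 0},
  {"fingers": 1, "dx": 0, "dy": 0, "dz": 0, "twist": 0},
])

```text
clock: 14.5
position: [0.6229, 0.0831, 0.1073]
orientation: [0.001, -3.142, -0.0]
ft_force: [0.5, 0.4, -0.3]
opening: 0.0001
grasp_force: 0.0
```

Request:
apply_moves([
  {"fingers": 1, "dx": 0, "dy": 0, "dz": 0.5, "twist": 0},
  {"fingers": 1, "dx": 0, "dy": 0, "dz": 0.5, "twist": 0},
  {"fingers": 1, "dx": 0, "dy": 0, "dz": 0.5, "twist": 0},
  {"fingers": 1, "dx": 0, "dy": 0, "dz": 0, "twist": 0},
  {"fingers": 1, "dx": 0, "dy": 0, "dz": 0, "twist": 0},
  {"fingers": 1, "dx": 0, "dy": 0, "dz": 0, "twist": 0},
  {"fingers": 1, "dx": 0, "dy": 0, "dz": 0, "twist": 0},
  {"fingers": 1, "dx": 0, "dy": 0, "dz": 0, "twist": 0},
  {"fingers": 1, "dx": 0, "dy": 0, "dz": 0, "twist": 0},
  {"fingers": 1, "dx": 0, "dy": 0, "dz": 0, "twist": 0},
])

```text
clock: 15.75
position: [0.623, 0.0831, 0.1069]
orientation: [-0.001, 3.141, -0.0]
ft_force: [-3.7, -0.4, 10.7]
opening: -0.0001
grasp_force: 5.2
```

Contact is at the stop now: 10.7 N at pad height 85 mm. I lift off and check by numbers only, because I have already viewed more pictures than allowed.

Request:
apply_moves([
  {"fingers": 1, "dx": 0, "dy": 0, "dz": -5, "twist": 0},
  {"fingers": 1, "dx": 0, "dy": 0, "dz": -25, "twist": 0},
  {"fingers": 1, "dx": 0, "dy": 0, "dz": -40, "twist": 0},
  {"fingers": 1, "dx": 0, "dy": 0, "dz": -40, "twist": 0},
  {"fingers": 1, "dx": 35, "dy": 12, "dz": -35, "twist": 0},
  {"fingers": 1, "dx": 35, "dy": 12, "dz": 0, "twist": 0},
  {"fingers": 1, "dx": 35, "dy": 12, "dz": 0, "twist": 0},
  {"fingers": 1, "dx": 35, "dy": 12, "dz": 0, "twist": 0},
  {"fingers": 1, "dx": 35, "dy": 12, "dz": 0, "twist": 0},
  {"fingers": 1, "dx": 0, "dy": 0, "dz": 0, "twist": 0},
])

```text
clock: 17.0
position: [0.4459, 0.1436, 0.2512]
orientation: [0.003, -3.141, -0.0]
ft_force: [0.9, -0.1, -0.0]
opening: 0.0002
grasp_force: 0.0
```

Run:
```python
from h import *
s=ctrl.state(); print(s['clock'],s['position'],s['ft_force'])
C=np.array([.5168,.1471])
def pol(p): d=p[:2]-C; return p.round(4),np.hypot(*d).round(4),(np.degrees(np.arctan2(d[1],d[0]))%360).round(2)
si=read_camera('side'); t=read_camera('top')
for n,im in(('side',si),('top',t)):
  m=np.zeros((384,512),bool); m[130:270,220:365]=1
  for b in blobs(red(im)&m):
    print(n,b,'z.061',pol(plane(n,[b[0]],.061)[0]),'z.083',pol(plane(n,[b[0]],.083)[0]))
# knob column in side image, before clamping finished (c7) and now
c7=cv2.imread('pics/c7.png')[:,300:,::-1].copy(); now=cv2.resize(si[80:230,220:370],(450,450))[75:375]
for a in(c7,now):
  k=[b for b in blobs(a.max(2)<60,50) if 290<b[0][0]<360 and 180<b[0][1]<270]; print('knob',k)
```

```text
17.0 [0.44591025 0.14357591 0.2511745 ] [ 0.91070327 -0.14625397 -0.04619919]
side ([253.2, 150.1], 74) z.061 (array([0.6452, 0.0535, 0.061 ]), np.float64(0.1589), np.float64(323.91)) z.083 (array([0.6323, 0.0787, 0.083 ]), np.float64(0.1343), np.float64(329.38))
side ([341.6, 189.2], 19) z.061 (array([0.4224, 0.0846, 0.061 ]), np.float64(0.1132), np.float64(213.49)) z.083 (array([0.4173, 0.1088, 0.083 ]), np.float64(0.1066), np.float64(201.07))
top ([318.8, 153.7], 94) z.061 (array([0.6357, 0.0744, 0.061 ]), np.float64(0.1393), np.float64(328.56)) z.083 (array([0.6324, 0.0769, 0.083 ]), np.float64(0.1353), np.float64(328.73))
knob [([330.3, 225.3], 815)]
knob [([330.7, 225.3], 716)]
```

```bash
python3 -c "
from workcell import ctrl
print(ctrl.finish_job())"
```

```text
the job is handed in; nothing more can be done
None
```

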